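# Rock the pendulum gauge on the domed stud to its set angle

### The arm

A 6-joint arm with a two-finger parallel gripper is mounted at the origin on the work surface. World frame = base frame: x ahead of the robot, y to its left, z up, the work surface at z = 0. Lengths are in mm, angles in rad, forces in N, time in s.
With the tool pointing down it reaches from about 150 to 775 mm from the base axis. Payload 6.1 kg.
Tool frame: the origin (TCP) lies on the centre line of the jaws, within the pads' length; the fingertips stand bot.tip_extent ahead of it and the grasp point (between the pads) lies 3 mm ahead of it (bot.tip_extent is the distance from the TCP to the fingertips, in mm); z points along the fingers, y is the line along which they close (so a half turn about z gives the same grasp; the last joint's range is limited). The gripper opens to 85 mm and grips with 20 to 120 N. Pads are 22 mm wide; open, the fingers measure 114 mm over their backs; the gripper's body (76 mm by 85 mm) begins 54 mm behind the grasp point. The pads swing forward as they close: fully open they stand 13 mm farther back than shut.
Start: joints at [-1.343, 0.126, -0.04, 1.405, 0, 1.571], TCP at [118.558, -511.422, 253.295] pointing down, gripper open.
Joint ranges: [-2.72, 2.72], [-0.95, 1.95], [-1.27, 1.35], [-1.78, 2.02], [-1.46, 1.47], [-3.14, 3.14]. Speed limits (rad/s): [2.39, 2.39, 3.01, 3.14, 3.14, 3.14].

### API

Orientations are given as a rotation vector (axis times angle).
In Python, from cell import bot, read_camera gives the robot as it stands.
- The arm moves only by the shell command python3 -m crank 'ROWS' [OPENING] [FORCE]. ROWS is JSON, a list of rows, each a list of 6 numbers: the shift along the tool's x, y, z normalised to -1 to 1, where 1 is 6 cm, then the turn, a rotation vector about the tool's x, y, z normalised to -1 to 1, where 1 is 0.15 rad. A call has 1 to 8 rows; each row shifts and turns the commanded pose from where the row before left it, along the tool's axes as they then stand; what a row does not reach is not made up. A row lasts 1/8 s, in which the tool goes at most 62.5 mm and 10.7 degrees, less where a joint would pass 70% of its speed; a pose out of reach is approached as far as the arm can. A call with a number of a shift or a turn outside -1 to 1 is refused whole. A call with a gripper value outside its range is refused whole. OPENING is the opening, from -1 (shut) to 1 (fully open), so that 0 is half open, set as the call begins (- or left out, the last holds). The fingers move at their own pace and stop on an object; FORCE is the grip in N (left out, the last holds). Time passes only in rows, so rows that do not move let the fingers close. It gives the time, the measured TCP pose, the force, the opening and the grip force at its end, in the units of the state.
- bot.sense(): the state, without advancing time (a new reading comes with each control period).
- read_camera(name): name is "side" or "top" or "wrist"; returns a dict with "img" (480x640x3 uint8, blue, green, red), "K" (3x3 intrinsics, pixels), "extrinsics" (4x4, takes a point from world to camera coordinates). Camera axes: x right, y down, z forward; pixel columns grow to the right and rows downward; lengths in mm; the calibration is good to about 2 mm. A picture is of the moment at which its call begins. There is no depth.
- bot.hand_in(): hands the job in; it is judged then, once.
The state is a dict: "time_s": time; "joint_positions": joint angles; "qvel": joint speeds; "joint_efforts": joint torques, N m; "position": TCP position; "orientation": TCP orientation; "contact_force": force on the tool from outside, world axes, zero at the start; "moment": the same for the moment, N m; "finger_gap": finger opening in mm; "grip_force": force on a finger pad.
Only numpy, scipy, OpenCV 4.12 (cv2) and the standard library are available. Lean on these libraries where they do the work, as an engineer would, in place of code of your own. Each camera call takes 0.05 s, during which the arm holds its last target. There are 200 camera calls.

### The job

Without lifting it, slide the round domed steel stud across the cutting board until its foot stands wholly inside the painted ring. Then pick up the pendulum angle gauge, rest its flat underside on the stud's dome and rock it there until the swinging pointer settles in line with the set index tab. Finish while still holding the gauge on the stud at that angle, clear of the board, and leave the hammer, ring-shaped die and jar where they are.

Things in the scene. Friction and masses are not known exactly. Their poses are not given: they have to be found in the camera images.
- spot: ring painted on the cutting board, 116 mm inner diameter, 126 mm outer, flat (nothing to bump into); origin at its centre on the board. The stud's foot is wholly inside when the two centres are within 18 mm.
- stud_dome (a point): centre of the big dome (ball, radius 14 mm) on the loose steel stud: on its upright axis, 42 mm above its underside; the crest is 56 mm above the board. The foot is a cylinder, 80 mm diameter, 38 mm high; 0.5 to 1.0 kg, slides on the board. Three bumps 25 mm off the axis reach at most 45 mm.
- gauge_grip (a point): centre of the black grip block on top of the loose pendulum gauge (about 0.4 kg, starts standing upright): 26 x 26 mm in plan, 45 mm high, from 104 to 149 mm above the flat underside, this point at 126.5 mm; nothing is beside it above 105 mm. Axes: z up the gauge, x out of the dial, y along its width.
- gauge_foot (a point): centre of the gauge's flat underside; axes as gauge_grip. The foot plate is 52 mm (x) by 110 mm (y) by 10 mm; above it stands the white dial plate, 14 mm thick, 116 mm wide in y, up to 105 mm.
- pointer_tip (a point): lower tip of the gauge's freely swinging pendulum pointer (black, brass bob), 50 mm from its pivot; the pivot is 90 mm above the underside on the centre line, in front of the dial. z axis along the pointer.
- index_tip (a point): inner end of the small dark index tab near the dial's lower edge, 53 mm from the same pivot (the tab is 6 mm wide, 18 mm long). z axis along the line from the tab to the pivot.
- pointer (a joint): angle of the pointer on the gauge, rad, positive about the gauge's +x axis (tip towards the gauge's +y); 0 when the pointer runs straight down the gauge. It hangs plumb, so if the gauge is turned by -a about its own x axis (its +y end down) it settles at +a, in about 2 s.
- index (a joint): angle at which the index tab is set on the gauge, same zero and sign as the pointer, between 0.12 and 0.30 rad, always to the gauge's +y side; it does not move during the job.
- hammer: bystander: hammer lying flat, about 0.3 m long, along y beyond the work; leave it.
- die: bystander: thin steel ring-shaped die, 80 mm diameter, 30 mm high; leave it.
- rivets: bystander: jar, 60 mm diameter, 75 mm high; leave it.
There are look-alikes about, which are no part of the job. Leave any green or yellow look-alike of the part that bears stud_dome alone. What is shaped like the part that bears gauge_grip but pink or purple is not meant.

How it is judged (in metres and radians):
On the way, in this order (a step that is already met when the one before it is completed fails the run):
1. the stud's foot stands inside the painted ring (horizontal distance between stud_dome and spot below 0.018 m and height (world z) of stud_dome below 0.046 m and contact force between gauge and stud below 0.1 N), for 0.2 s.
2. the gauge, gripped in the fingers and off the board, touches the stud (contact force between gauge and the fingers above 1 N and contact force between gauge and stud above 0.3 N and height (world z) of gauge_foot above 0.045 m), for 0.1 s.
At the end, for the whole second after the job is handed in: Stud on the board within 18 mm of the ring's centre, upright; gauge gripped, its underside on the stud (over 0.3 N), underside centre over 45 mm high, not touching the board; pointer still (under 0.15 rad/s) and within 0.05 rad of the index tab (all of step 2 and horizontal distance between stud_dome and spot below 0.018 m and angle between stud_dome's own z axis and vertical below 0.05 rad and height (world z) of stud_dome below 0.046 m and angle between the z axis of pointer_tip and the z axis of index_tip, either way round below 0.05 rad and velocity of joint pointer between -0.15 and 0.15 rad/s and contact force between gauge and table below 0.1 N); the arm keeps its last pose, push and grip.
It fails at once if the stud is lifted or tipped (height (world z) of stud_dome above 0.056 m or angle between stud_dome's own z axis and vertical above 0.25 rad).
It fails at once if the gauge is tipped over (angle between gauge_grip's own z axis and vertical above 0.8 rad).
It fails at once if a bystander is disturbed (distance of any of hammer, die, rivets from where it was at the start of the episode above 0.02 m).
It also fails if it takes over 58 s, if anything falls off the work surface, if the arm or the gripper's body presses on something with over 40 N, if the wrist force passes 120 N, or if a joint passes its speed limit or range.

## Working session

There is one attempt and no reset: what is moved stays moved. The work goes in short steps, Python scripts to look and compute and a shell command to move; the robot and the scene stay as the last step left them, time stands still between calls to the robot, and variables do not carry over. Pictures are saved under pics/ and viewed, at most 10 in all, crops included, and the job is handed in when it is done.

```bash
mkdir -p pics; ls
python3 - <<'E'
from cell import bot, read_camera
import cv2, numpy as np
np.set_printoptions(precision=3,suppress=True)
print(bot.sense(), bot.tip_extent)
for n in ("top","side"):
    c=read_camera(n); cv2.imwrite(f"pics/{n}0.png",c["img"]); print(n,c["K"],c["extrinsics"])
E
```

```text
pics
{'time_s': 0.0, 'joint_positions': array([-1.343,  0.126, -0.041,  1.405,  0.   ,  1.571]), 'qvel': array([-0.001,  0.   , -0.   ,  0.   , -0.002,  0.   ]), 'joint_efforts': array([  0.001, -43.592,  35.292,   0.017,   0.   ,  -0.   ]), 'position': array([ 118.47 , -511.07 ,  252.506]), 'orientation': array([-3.12 , -0.357,  0.   ]), 'contact_force': array([ 0.275, -0.264, -0.079]), 'moment': array([-0.005, -0.005, -0.025]), 'grip_force': 0.0, 'finger_gap': 85.51938608172345} 22.0
top [[556.597   0.    328.099]
 [  0.    556.597 233.948]
 [  0.      0.      1.   ]] [[   0.001   -1.      -0.006  -58.815]
 [  -0.994    0.      -0.106  589.038]
 [   0.106    0.006   -0.994 1143.252]
 [   0.       0.       0.       1.   ]]
side [[618.61    0.    324.362]
 [  0.    618.61  245.338]
 [  0.      0.      1.   ]] [[  -0.996   -0.088    0.     564.628]
 [  -0.056    0.633   -0.772  157.866]
 [   0.068   -0.769   -0.636 1442.807]
 [   0.       0.       0.       1.   ]]
```

View pics/top0.png

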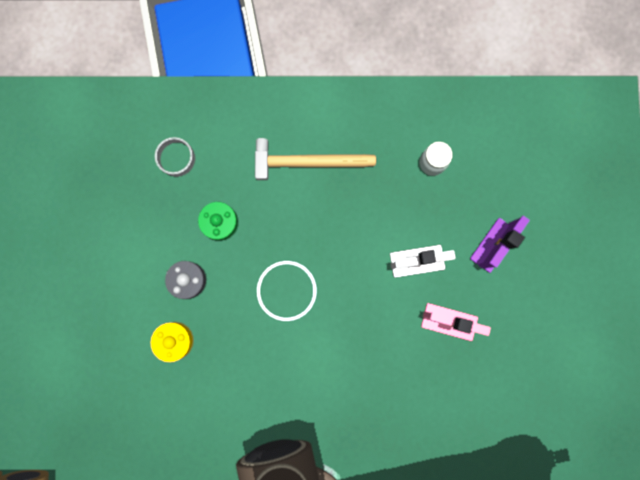

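View pics/side0.png

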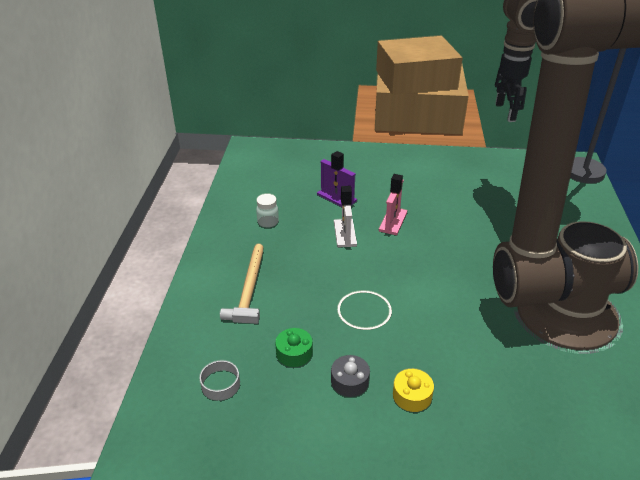

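Stud-shaped things in the top view: green (217,221), grey steel (184,280) and yellow (170,342). The grey one fits. Gauge-shaped things: white (418,261), pink (455,322) and purple (500,243). The white one fits. I'll confirm both in one enlarged crop.

```bash
cat > h.py <<'E'
import numpy as np, cv2
def ray(c,u,v,z):
    "pixel -> world point at height z"
    E=c["extrinsics"];R=E[:3,:3];t=E[:3,3];C=-R.T@t
    d=R.T@np.linalg.solve(c["K"],[u,v,1.]);return C+d*(z-C[2])/d[2]
def proj(c,p):
    E=c["extrinsics"];q=c["K"]@(E[:3,:3]@np.asarray(p,float)+E[:3,3]);return q[:2]/q[2]
def crop(img,u,v,w,h,s): 
    return cv2.resize(img[v-h//2:v+h//2,u-w//2:u+w//2],None,fx=s,fy=s,interpolation=cv2.INTER_CUBIC)
E
python3 - <<'E'
from cell import read_camera
from h import *
np.set_printoptions(precision=1,suppress=True)
t=read_camera("top");s=read_camera("side")
a=np.hstack([crop(t["img"],422,262,100,75,4),crop(s["img"],347,215,100,75,4)])
b=np.hstack([crop(t["img"],184,280,100,75,4),crop(s["img"],350,375,100,75,4)])
cv2.imwrite("pics/crop1.png",np.vstack([a,b]))
m=cv2.inRange(t["img"][250:330,245:330],(180,180,180),(255,255,255));
e=cv2.fitEllipse(cv2.findContours(m,cv2.RETR_EXTERNAL,cv2.CHAIN_APPROX_NONE)[0][0]);print(e)
print("spot",ray(t,e[0][0]+245,e[0][1]+250,0))
print("stud",ray(t,183,280,52), ray(s,351,366,48))
print("grip",ray(t,428,257,149))
E
```

```text
((41.20867156982422, 40.48499298095703), (58.914920806884766, 59.62899398803711), 34.10255432128906)
spot [470.5  31.3   0. ]
stud [491.6 239.7  52. ] [491. 241.  48.]
grip [ 532.8 -247.8  149. ]
```

View pics/crop1.png

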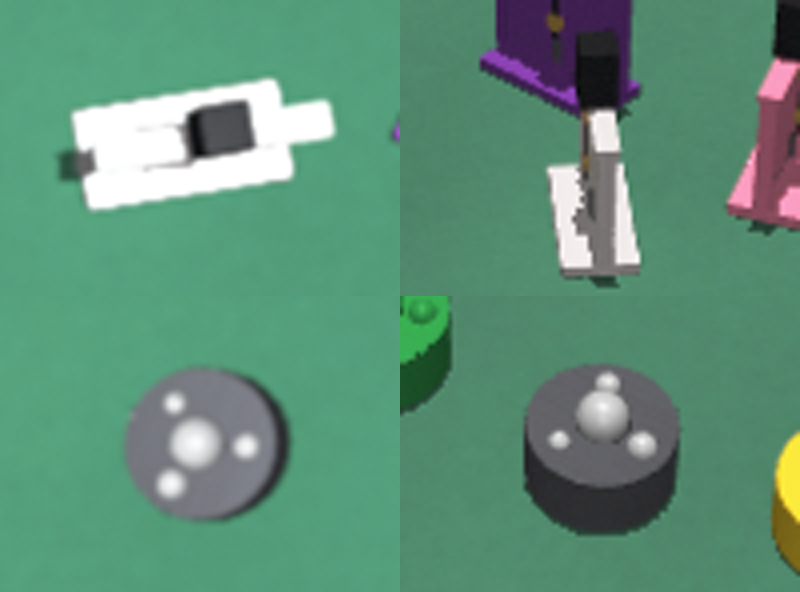

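The crop confirms it: the grey steel stud is at top (183,280). The white gauge has its grip top at about top (427.5,256.5). Its bob side faces world +x, and its yaw is about 0.165 rad. Next I'll plan the approach behind the stud, on its +y side, with half-open fingers forming a cradle.

```bash
cat >> h.py <<'E'
from scipy.spatial.transform import Rotation as Rt
def down(yaw): return Rt.from_euler("z",yaw)*Rt.from_rotvec([np.pi,0,0])
def plan(p,R,n):
    "constant row that, repeated n times, brings the tool from here to p, R"
    from cell import bot
    s=bot.sense();R0=Rt.from_rotvec(s["orientation"]);w=(R0.inv()*R).as_rotvec()/n
    A=sum((R0*Rt.from_rotvec(k*w)).as_matrix() for k in range(n))
    d=np.linalg.solve(A,np.asarray(p,float)-s["position"])
    r=np.r_[d/60,w/0.15];print(n,"x",np.round(r,3).tolist());return r
E
python3 - <<'E'
from h import *
u=np.array([470.5-491.5,31.3-240]);u/=np.linalg.norm(u)
yaw=np.arctan2(-u[1],-u[0]);q=np.array([491.5,240])-u*62;print(yaw,q)
plan([*q,180],down(yaw),20); plan([*q,180],down(yaw),16)
E
```

```text
1.4705109760896946 [497.70727494 301.68848951]
20 x [0.758, -0.248, 0.061, -0.0, -0.0, -0.414]
16 x [0.945, -0.317, 0.076, -0.0, -0.0, -0.518]
```

```bash
R='[0.758,-0.248,0.061,0,0,-0.414]'; python3 -m crank '[[0.758,-0.248,0.061,0,0,-0.414],[0.758,-0.248,0.061,0,0,-0.414],[0.758,-0.248,0.061,0,0,-0.414],[0.758,-0.248,0.061,0,0,-0.414],[0.758,-0.248,0.061,0,0,-0.414],[0.758,-0.248,0.061,0,0,-0.414],[0.758,-0.248,0.061,0,0,-0.414],[0.758,-0.248,0.061,0,0,-0.414]]' 0.2 40
python3 -m crank '[[0.758,-0.248,0.061,0,0,-0.414],[0.758,-0.248,0.061,0,0,-0.414],[0.758,-0.248,0.061,0,0,-0.414],[0.758,-0.248,0.061,0,0,-0.414],[0.758,-0.248,0.061,0,0,-0.414],[0.758,-0.248,0.061,0,0,-0.414],[0.758,-0.248,0.061,0,0,-0.414],[0.758,-0.248,0.061,0,0,-0.414]]'
python3 -m crank '[[0.758,-0.248,0.061,0,0,-0.414],[0.758,-0.248,0.061,0,0,-0.414],[0.758,-0.248,0.061,0,0,-0.414],[0.758,-0.248,0.061,0,0,-0.414],[0,0,0,0,0,0]]'
python3 - <<'E'
from h import *
plan([497.7,301.7,60],down(1.4705),3)
from cell import bot;print(bot.sense()["joint_positions"])
E
```

```text
time_s: 1.2
position: [393.7, -248.7, 223.8]
orientation: [2.937, 1.116, -0.0]
contact_force: [1.1, -0.3, 1.1]
finger_gap: 51.0
grip_force: 0.0
time_s: 2.2
position: [509.5, 112.2, 194.4]
orientation: [2.572, 1.804, -0.0]
contact_force: [0.5, -0.4, 0.3]
finger_gap: 51.2
grip_force: 0.0
time_s: 2.82
position: [497.1, 303.8, 179.1]
orientation: [-2.326, -2.111, 0.002]
contact_force: [0.1, 0.0, -0.1]
finger_gap: 51.5
grip_force: 0.0
3 x [-0.011, 0.005, 0.661, -0.003, 0.001, 0.008]
[ 5.48436594e-01  2.44309130e-01 -5.81495249e-02  1.26961661e+00
  3.72760515e-04  2.21578295e+00]
```

```bash
python3 -m crank '[[0,0,0.66,0,0,0],[0,0,0.66,0,0,0],[0,0,0.66,0,0,0],[0,0,0.23,0,0,0],[0,0,0.23,0,0,0],[0,0,0,0,0,0]]'
python3 - <<'E'
from h import *
from cell import read_camera
s=read_camera("side");t=read_camera("top");w=read_camera("wrist")
cv2.imwrite("pics/a.png",np.hstack([crop(s["img"],350,360,200,300,2),crop(w["img"],320,240,640,480,0.625)[:, :]]) if 0 else np.hstack([crop(s["img"],350,375,200,200,2),cv2.resize(w["img"],(400,300))[:300].copy() if 0 else cv2.copyMakeBorder(cv2.resize(w["img"],(400,300)),0,100,0,0,0)]))
E
```

```text
time_s: 3.58
position: [498.1, 301.0, 33.7]
orientation: [-2.331, -2.106, 0.0]
contact_force: [-0.3, -0.8, 0.2]
finger_gap: 51.5
grip_force: 0.0
```

View pics/a.png

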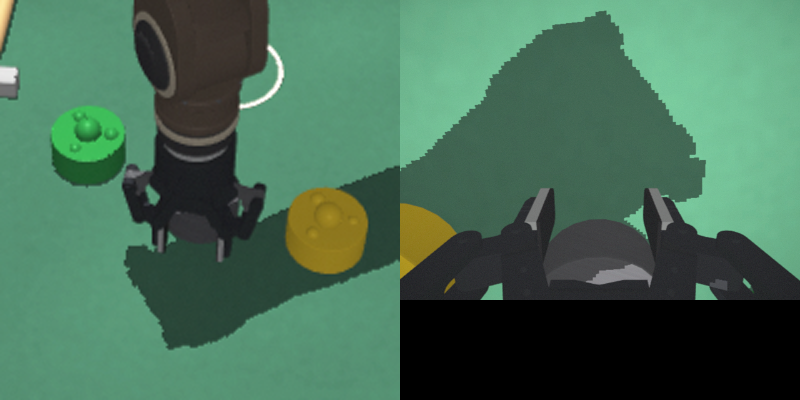

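The fingers straddle the foot symmetrically, with pads at (162,240) and (222,255) in the left view. Next I'll push along -tool x.

```bash
python3 -m crank '[[-0.2,0,0,0,0,0],[-0.2,0,0,0,0,0],[-0.2,0,0,0,0,0],[-0.25,0,0,0,0,0],[-0.25,0,0,0,0,0],[-0.25,0,0,0,0,0],[-0.25,0,0,0,0,0],[-0.25,0,0,0,0,0]]'
python3 -m crank '[[-0.25,0,0,0,0,0],[-0.25,0,0,0,0,0],[-0.25,0,0,0,0,0],[-0.25,0,0,0,0,0],[-0.2,0,0,0,0,0],[-0.15,0,0,0,0,0],[-0.1,0,0,0,0,0],[0,0,0,0,0,0]]'
python3 - <<'E'
from h import *
from cell import read_camera,bot
print(bot.sense()["position"])
s=read_camera("side");t=read_camera("top")
cv2.imwrite("pics/b.png",np.hstack([crop(s["img"],350,315,120,120,3),crop(t["img"],270,280,120,120,3)]))
E
```

```text
time_s: 4.72
position: [487.1, 190.7, 34.4]
orientation: [-2.33, -2.106, -0.004]
contact_force: [0.6, 5.6, 0.5]
finger_gap: 51.4
grip_force: 2.7
time_s: 5.72
position: [478.2, 103.7, 34.2]
orientation: [2.331, 2.105, 0.002]
contact_force: [0.9, 2.4, 2.1]
finger_gap: 51.0
grip_force: 1.5
[478.18657631 103.70619711  34.22705872]
```

View pics/b.png

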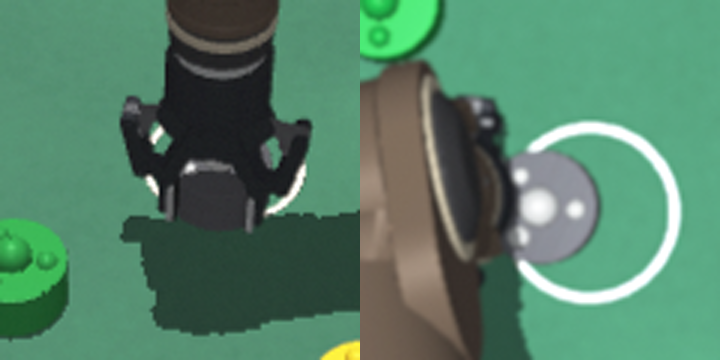

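The dome is at top pixel (270,289), about 40 mm short of the ring centre at (286,290). I'll push 40 mm more.

```bash
python3 -m crank '[[-0.15,0,0,0,0,0],[-0.15,0,0,0,0,0],[-0.15,0,0,0,0,0],[-0.12,0,0,0,0,0],[-0.08,0,0,0,0,0],[-0.03,0,0,0,0,0],[0,0,0,0,0,0]]'
python3 -m crank '[[0.3,0,0,0,0,0],[0.7,0,0,0,0,0],[0.7,0,-0.5,0,0,0],[0,0,-1,0,0,0],[0,0,-1,0,0,0],[0,0,-1,0,0,0]]' 1
python3 - <<'E'
from h import *
from cell import read_camera,bot
np.set_printoptions(precision=1,suppress=True)
t=read_camera("top");s=read_camera("side")
for n,c,(u0,u1,v0,v1) in(("t",t,(250,330,250,330)),("s",s,(320,410,270,350))):
    i=c["img"][v0:v1,u0:u1]; h=cv2.cvtColor(i,cv2.COLOR_BGR2HSV)
    m=((h[...,1]<50)).astype(np.uint8)
    k,l,st,ce=cv2.connectedComponentsWithStats(m)
    for j in range(1,k):
        if st[j,4]>100: print(n,st[j],ce[j]+[u0,v0], ray(c,*(ce[j]+[u0,v0]),38))
cv2.imwrite("pics/c.png",np.hstack([crop(s["img"],365,310,120,120,3),crop(t["img"],286,290,120,120,3)]))
plan([533-20,-248,230],down(0.165),16); plan([533,-248,230],down(0.165),16)
E
```

```text
time_s: 6.7
position: [474.1, 64.2, 34.0]
orientation: [-2.33, -2.106, -0.002]
contact_force: [0.4, 4.9, 3.6]
finger_gap: 51.2
grip_force: 2.6
time_s: 7.45
position: [483.5, 165.7, 245.1]
orientation: [2.329, 2.107, -0.003]
contact_force: [0.8, 0.2, 0.2]
finger_gap: 85.3
grip_force: 0.0
t [  7  11  60  60 680] [286.3 290.8] [469.7  28.   38. ]
t [  20   22   38   38 1128] [288.5 290.5] [470.2  23.3  38. ]
s [  17   15   55   45 1279] [364.6 304.6] [470.2  52.1  38. ]
16 x [-0.332, 0.326, 0.022, 0.002, -0.004, 0.544]
16 x [-0.317, 0.343, 0.022, 0.002, -0.004, 0.544]
```

View pics/c.png

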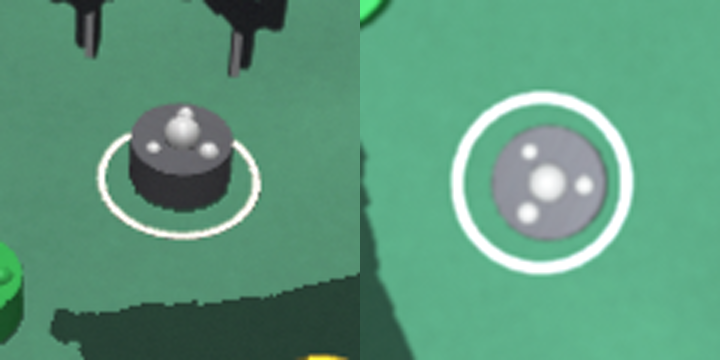

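The stud stands well inside the ring, with its dome at top (288.3,291) and side (365.7,293.3). It is about 8 mm off centre. Now the gauge.

```bash
python3 -m crank '[[-0.317,0.343,0.022,0,0,0.544],[-0.317,0.343,0.022,0,0,0.544],[-0.317,0.343,0.022,0,0,0.544],[-0.317,0.343,0.022,0,0,0.544],[-0.317,0.343,0.022,0,0,0.544],[-0.317,0.343,0.022,0,0,0.544],[-0.317,0.343,0.022,0,0,0.544],[-0.317,0.343,0.022,0,0,0.544]]'
python3 -m crank '[[-0.317,0.343,0.022,0,0,0.544],[-0.317,0.343,0.022,0,0,0.544],[-0.317,0.343,0.022,0,0,0.544],[-0.317,0.343,0.022,0,0,0.544],[-0.317,0.343,0.022,0,0,0.544],[-0.317,0.343,0.022,0,0,0.544],[-0.317,0.343,0.022,0,0,0.544],[-0.317,0.343,0.022,0,0,0.544]]'
python3 -m crank '[[0,0,0,0,0,0]]'
python3 - <<'E'
from h import *
from cell import read_camera,bot
np.set_printoptions(precision=1,suppress=True)
s=read_camera("side");t=read_camera("top");w=read_camera("wrist")
print(ray(t,427.5,256.5,149),ray(s,346.3,187,149)); print("dome",ray(t,288.3,291,50),ray(s,365.7,293.3,50))
p=bot.sense();print(p["position"],p["joint_positions"])
for z in (149,0): print([proj(w,[533,-247,z])])
cv2.imwrite("pics/d.png",w["img"])
E
```

```text
time_s: 8.55
position: [577.6, -34.7, 232.0]
orientation: [-2.884, -1.245, 0.004]
contact_force: [-1.0, -0.1, 0.5]
finger_gap: 85.4
grip_force: 0.0
time_s: 9.55
position: [530.4, -249.8, 221.4]
orientation: [-3.131, -0.254, 0.003]
contact_force: [-0.8, 0.6, -0.3]
finger_gap: 85.2
grip_force: 0.0
time_s: 9.68
position: [530.0, -250.3, 221.6]
orientation: [-3.131, -0.254, 0.003]
contact_force: [0.6, -0.1, 0.5]
finger_gap: 85.7
grip_force: 0.0
[ 533.7 -246.9  149. ] [ 533.3 -255.6  149. ]
dome [469.2  22.9  50. ] [469.   27.5  50. ]
[ 531.1 -248.8  222.1] [-0.4  0.2  0.   1.4  0.   2.5]
[array([310.6, 265.3])]
[array([313.6, 200.2])]
```

View pics/d.png

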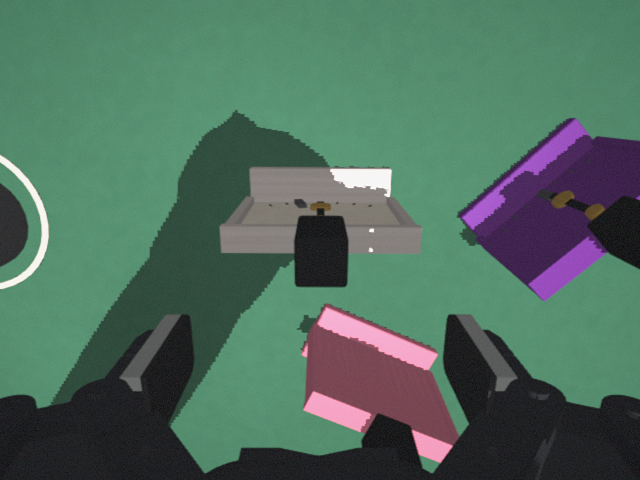

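The wrist view shows the white gauge with its grip's top face centred near (321.5,261). Its edges are parallel to the image rows. The index tab is near (300,203), left of the bob at (321,206), so it is on the gauge's +y side.

Run:
```python
from h import *
from cell import read_camera,bot
np.set_printoptions(precision=1,suppress=True)
w=read_camera("wrist");g=ray(w,321.5,261,149);print(g)
h=w["img"][190:300,285:360].max(2)<60
ys,xs=np.where(h);
for r in range(0,110,6): print(r+190,''.join('#' if v else '.' for v in h[r]))
print(bot.sense()["position"]);plan([g[0],g[1],165],down(0.162),2);plan([g[0],g[1],132],down(0.162),3)
```

```text
[ 536.2 -251.6  149. ]
190 ...........................................................................
196 ...........................................................................
202 ..........#########...............#........................................
208 ...........................................................................
214 .................................######....................................
220 ..............#############################################................
226 .............###############################################...............
232 ............#################################################..............
238 ...........####################################################............
244 ..........#####################################################............
250 ..........#####################################################............
256 ..........#####################################################............
262 ..........#####################################################............
268 ...........####################################################............
274 ...........####################################################............
280 ...........###################################################.............
286 ............#################################################..............
292 ...........................................................................
298 ...........................................................................
[ 531.2 -248.7  222.3]
2 x [0.038, 0.031, 0.477, -0.001, 0.002, 0.013]
3 x [0.025, 0.021, 0.501, -0.001, 0.001, 0.009]
```

```bash
python3 -m crank '[[0.035,0.03,0.48,0,0,0],[0.03,0.02,0.48,0,0,0],[0,0,0.25,0,0,0],[0,0,0.25,0,0,0],[0,0,0.05,0,0,0],[0,0,0,0,0,0]]'
python3 -m crank '[[0,0,0,0,0,0],[0,0,0,0,0,0],[0,0,0,0,0,0],[0,0,0,0,0,0],[0,0,0,0,0,0],[0,0,0,0,0,0]]' -1 60
```

```text
time_s: 10.62
position: [535.3, -252.0, 132.4]
orientation: [3.131, 0.258, 0.001]
contact_force: [-1.5, 0.2, 0.2]
finger_gap: 85.7
grip_force: 0.0
time_s: 11.38
position: [535.1, -251.6, 132.1]
orientation: [-3.13, -0.258, -0.0]
contact_force: [0.2, 2.2, 3.0]
finger_gap: 25.3
grip_force: 62.9
```

```bash
python3 -m crank '[[0,0,-0.3,0,0,0],[0,0,-0.6,0,0,0],[0,0,-0.8,0,0,0],[0,0,-0.8,0,0,0],[0,0,-0.3,0,0,0],[0,0,0,0,0,0]]'
python3 - <<'E'
from h import *
from cell import bot
print(bot.sense()["finger_gap"]);plan([469,25,300],down(1.571),16)
E
```

```text
time_s: 12.12
position: [535.5, -252.5, 300.6]
orientation: [3.13, 0.257, 0.002]
contact_force: [0.4, -0.6, -5.0]
finger_gap: 25.6
grip_force: 62.0
25.567420614848483
16 x [0.179, -0.269, 0.0, 0.001, 0.0, -0.586]
```

```bash
python3 -m crank '[[0.179,-0.269,0,0,0,-0.586],[0.179,-0.269,0,0,0,-0.586],[0.179,-0.269,0,0,0,-0.586],[0.179,-0.269,0,0,0,-0.586],[0.179,-0.269,0,0,0,-0.586],[0.179,-0.269,0,0,0,-0.586],[0.179,-0.269,0,0,0,-0.586],[0.179,-0.269,0,0,0,-0.586]]'
python3 -m crank '[[0.179,-0.269,0,0,0,-0.586],[0.179,-0.269,0,0,0,-0.586],[0.179,-0.269,0,0,0,-0.586],[0.179,-0.269,0,0,0,-0.586],[0.179,-0.269,0,0,0,-0.586],[0.179,-0.269,0,0,0,-0.586],[0.179,-0.269,0,0,0,-0.586],[0.179,-0.269,0,0,0,-0.586]]'
python3 -m crank '[[0,0,0,0,0,0],[0,0,0,0,0,0],[0,0,0,0,0,0],[0,0,0,0,0,0],[0,0,0,0,0,0],[0,0,0,0,0,0],[0,0,0,0,0,0],[0,0,0,0,0,0]]'
python3 - <<'E'
from h import *
from cell import bot,read_camera
np.set_printoptions(precision=2,suppress=True)
b=bot.sense();p=b["position"];R=Rt.from_rotvec(b["orientation"]).as_matrix();print(p,R)
s=read_camera("side")
f=p+R@[0,0,132.1]; piv=f+np.array([0,12,90]);u,v=proj(s,piv);print("pivot px",u,v)
print("foot",proj(s,f),"scale",proj(s,piv+[-10,0,0])-[u,v],proj(s,piv-[0,0,50])-[u,v])
x0,y0=int(u)-40,int(v)-40;print(x0,y0)
cv2.imwrite("pics/e.png",crop(s["img"],int(u),int(v)+15,80,80,7))
E
```

```text
time_s: 13.12
position: [551.9, -100.4, 297.3]
orientation: [-2.847, -1.323, 0.005]
contact_force: [-0.4, 0.4, -4.0]
finger_gap: 25.5
grip_force: 62.1
time_s: 14.12
position: [467.2, 25.7, 297.6]
orientation: [-2.217, -2.223, 0.005]
contact_force: [-0.4, -0.9, -4.3]
finger_gap: 25.4
grip_force: 62.1
time_s: 15.12
position: [468.3, 25.5, 300.0]
orientation: [2.222, 2.221, 0.0]
contact_force: [0.3, 0.2, -4.7]
finger_gap: 25.4
grip_force: 62.1
[468.29  25.47 300.02] [[ 0.  1.  0.]
 [ 1. -0. -0.]
 [-0.  0. -1.]]
pivot px 370.1545241653855 224.18690792530506
foot [368.38 253.61] scale [4.83 0.26] [-1.11 18.68]
330 184
```

View pics/e.png

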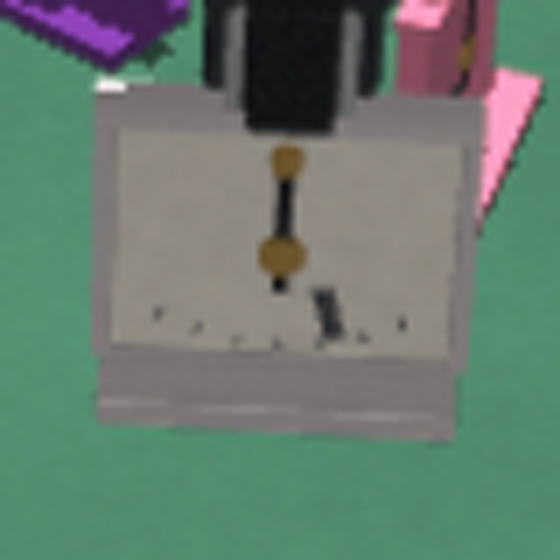

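The dial view gives the pivot at crop (287,160), the pointer tip at (280,290) and the index tab running from (321,290) to (334,338). Solving with the local scales gives a pointer angle of about 0 and an index angle of about 0.247 rad. Now I'll tilt the gauge about the dome and approach along the tool axis.

Run:
```python
from h import *
a=0.247;R=Rt.from_rotvec([0,-a,0])*down(np.pi/2);n=np.array([-np.sin(a),0,np.cos(a)])
D=np.array([469,25,42.]);p=D+(146.1+14)*n;print(p,R.as_rotvec());plan(p,R,8)
```

```text
[429.8561723   25.         197.24100861] [2.09006303 2.09006303 0.25944316]
8 x [-0.001, -0.103, 0.205, -0.206, 0.0, -0.0]
```

```bash
python3 -m crank '[[0,-0.103,0.205,-0.206,0,0],[0,-0.103,0.205,-0.206,0,0],[0,-0.103,0.205,-0.206,0,0],[0,-0.103,0.205,-0.206,0,0],[0,-0.103,0.205,-0.206,0,0],[0,-0.103,0.205,-0.206,0,0],[0,-0.103,0.205,-0.206,0,0],[0,-0.103,0.205,-0.206,0,0]]'
python3 -m crank '[[0,0,0.05,0,0,0],[0,0,0.05,0,0,0],[0,0,0.05,0,0,0],[0,0,0,0,0,0]]'
python3 - <<'E'
from h import *
from cell import bot
a=0.247;R=Rt.from_rotvec([0,-a,0])*down(np.pi/2);n=np.array([-np.sin(a),0,np.cos(a)])
print(bot.sense()["contact_force"]);plan(np.array([469,25,42.])+(146.1+3)*n,R,1)
E
```

```text
time_s: 16.18
position: [429.2, 25.5, 196.5]
orientation: [2.09, 2.09, 0.26]
contact_force: [0.2, -0.1, -5.0]
finger_gap: 25.3
grip_force: 62.0
time_s: 16.68
position: [432.4, 25.5, 188.3]
orientation: [2.091, 2.09, 0.259]
contact_force: [0.3, -0.2, -5.2]
finger_gap: 25.3
grip_force: 62.0
[ 0.30783027 -0.16015605 -5.17900324]
1 x [-0.008, -0.004, 0.029, -0.002, 0.001, -0.002]
```

```bash
python3 -m crank '[[0,0,0.02,0,0,0],[0,0,0.02,0,0,0],[0,0,0,0,0,0]]'; python3 -m crank '[[0,0,0.015,0,0,0],[0,0,0,0,0,0]]'; python3 -m crank '[[0,0,0.015,0,0,0],[0,0,0,0,0,0]]'
```

```text
time_s: 17.05
position: [432.6, 25.5, 185.9]
orientation: [2.09, 2.09, 0.259]
contact_force: [-0.8, -0.4, -3.8]
finger_gap: 25.0
grip_force: 62.0
time_s: 17.3
position: [432.8, 25.5, 185.1]
orientation: [2.09, 2.09, 0.26]
contact_force: [0.8, 0.1, -4.1]
finger_gap: 25.4
grip_force: 62.0
time_s: 17.55
position: [433.1, 25.5, 184.2]
orientation: [2.09, 2.09, 0.259]
contact_force: [0.8, -0.3, -4.4]
finger_gap: 25.3
grip_force: 62.0
```

```bash
python3 -m crank '[[0,0,0.012,0,0,0],[0,0,0,0,0,0]]'; python3 -m crank '[[0,0,0.012,0,0,0],[0,0,0,0,0,0]]'
```

```text
time_s: 17.8
position: [433.2, 25.5, 183.5]
orientation: [2.09, 2.09, 0.259]
contact_force: [0.1, -0.1, -4.4]
finger_gap: 25.2
grip_force: 62.0
time_s: 18.05
position: [433.5, 25.5, 182.9]
orientation: [2.09, 2.09, 0.26]
contact_force: [-0.5, 0.2, -4.9]
finger_gap: 25.4
grip_force: 62.2
```

```bash
python3 -m crank '[[0,0,0.012,0,0,0],[0,0,0,0,0,0]]'; python3 -m crank '[[0,0,0.012,0,0,0],[0,0,0,0,0,0]]'
```

```text
time_s: 18.3
position: [433.7, 25.5, 182.7]
orientation: [2.09, 2.089, 0.26]
contact_force: [-2.5, 0.6, 2.4]
finger_gap: 25.2
grip_force: 63.1
time_s: 18.55
position: [433.8, 25.5, 182.6]
orientation: [2.09, 2.089, 0.261]
contact_force: [-6.5, -0.1, 8.0]
finger_gap: 24.9
grip_force: 64.2
```

```bash
python3 -m crank '[[0,0,-0.008,0,0,0],[0,0,0,0,0,0],[0,0,0,0,0,0],[0,0,0,0,0,0],[0,0,0,0,0,0],[0,0,0,0,0,0],[0,0,0,0,0,0],[0,0,0,0,0,0]]'
python3 -m crank '[[0,0,0,0,0,0],[0,0,0,0,0,0],[0,0,0,0,0,0],[0,0,0,0,0,0],[0,0,0,0,0,0],[0,0,0,0,0,0],[0,0,0,0,0,0],[0,0,0,0,0,0]]'
python3 - <<'E'
from h import *
from cell import bot,read_camera
np.set_printoptions(precision=2,suppress=True)
b=bot.sense();p=b["position"];R=Rt.from_rotvec(b["orientation"]).as_matrix();print(p,b["contact_force"])
s=read_camera("side");t=read_camera("top")
y,n=-R[:,1],-R[:,2]   # gauge y, z
f=p-132.1*n;piv=f+90*n+[0,12,0];u,v=proj(s,piv);print("pivot",u,v,"y/mm",proj(s,piv+y*10)-[u,v],"down50",proj(s,piv-50*n)-[u,v],"gauge y",y)
print("crop origin",int(u)-40,int(v)+10-40)
cv2.imwrite("pics/f.png",np.hstack([crop(s["img"],int(u),int(v)+15,80,100,6),cv2.resize(crop(t["img"],286,290,80,150,4),(320,600))]))
E
```

```text
time_s: 19.55
position: [433.7, 25.5, 182.6]
orientation: [2.09, 2.089, 0.26]
contact_force: [-6.5, -0.2, 5.4]
finger_gap: 25.4
grip_force: 63.5
time_s: 20.55
position: [433.8, 25.5, 182.6]
orientation: [2.09, 2.089, 0.26]
contact_force: [-5.1, 0.4, 6.4]
finger_gap: 25.4
grip_force: 63.5
[433.75  25.51 182.63] [-5.11  0.42  6.43]
pivot 378.7256304192741 266.8828921540954 y/mm [4.37 1.1 ] down50 [-6.7 15.9] gauge y [-0.97  0.   -0.25]
crop origin 338 236
```

View pics/f.png

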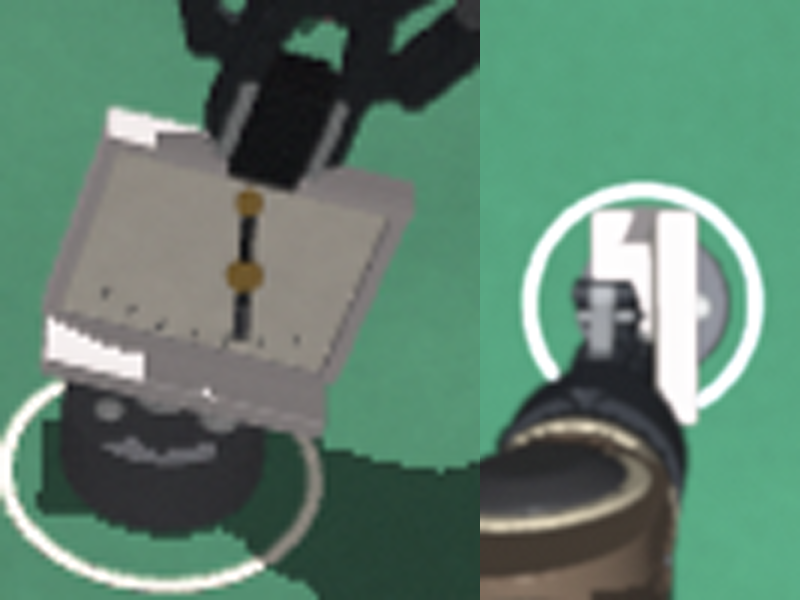

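The pointer runs from (249,205) through the bob (244,277) in line with the tab's end at (241,336), so they agree to about 0.01 rad. I'll check the stud's offset in the ring numerically before handing in.

Run:
```python
from h import *
from cell import bot,read_camera
np.set_printoptions(precision=1,suppress=True)
s=read_camera("side");t=read_camera("top")
# crop f: origin (338,231), scale 6 ; c.png: origin (305,250), scale 3
rb=ray(s,338+165/6,231+590/6,0);fb=ray(s,338+163/6,231+535/6,0)
print("now side: ring centre y",rb[1]-63,"foot centre y",fb[1]-40)
l,r=ray(s,338,231+468/6,0),ray(s,338+322/6,231+468/6,0);l2,r2=ray(s,338+62/6,231+440/6,19),ray(s,338+265/6,231+440/6,19)
print("x ring",(l+r)[0]/2,"x stud",(l2+r2)[0]/2)
# top: crop f right panel origin (246,215), scale 4, offset 480
print("now top: foot right edge y",ray(t,246+(732-480)/4,215+305/4,38)[1]+40,"ring centre y",(ray(t,246+(523-480)/4,215+305/4,0)[1]+ray(t,246+(765-480)/4,215+305/4,0)[1])/2)
print(bot.sense()["contact_force"],bot.sense()["time_s"])
```

```text
now side: ring centre y 29.897684094448664 foot centre y 24.441381287733407
x ring 468.8935983897418 x stud 468.583169268614
now top: foot right edge y 20.86811903361542 ring centre y 29.593430711534317
[-6.  -0.2  5.1] 20.75
```

```bash
python3 -m crank '[[0,0,0,0,0,0],[0,0,0,0,0,0],[0,0,0,0,0,0],[0,0,0,0,0,0],[0,0,0,0,0,0],[0,0,0,0,0,0],[0,0,0,0,0,0],[0,0,0,0,0,0]]'; python3 -c "from cell import bot;print(bot.hand_in())"
```

```text
time_s: 21.75
position: [433.7, 25.5, 182.6]
orientation: [2.09, 2.089, 0.26]
contact_force: [-6.0, 0.5, 6.3]
finger_gap: 25.4
grip_force: 63.5
the job is handed in; nothing more can be done
None
```

I handed the job in at about 21.8 s (no verdict came back): the stud was 5–9 mm off the ring's centre (limit 18 mm), with the gauge held on its dome, clear of the board, and the pointer about 0.01 rad off the index tab (limit 0.05).

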